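# Fit the tube head to the bench mixer's collet and tighten it

## Task

Take the tube holder (the slim round cup-shaped head) out of the rack and set its shank into the mixer's collet, fully home with its flange on the collet's face. Then turn the collet nut clockwise by its bar until it is tight and the collet grips the shank firmly, and let go. Leave the other two heads in the rack and the amber jar and the white tray where they stand.

Things in the scene. Friction and masses are not known exactly. Their poses are not given: they have to be found in the camera images.
- tube_head: Tube holder, loose, about 0.12 kg: aluminium barrel 26 mm in diameter, 46 mm tall, open cup at its top, on a steel flange 32 mm in diameter, 4 mm thick, with a 12 mm shank 42 mm long below (last 5 mm tapered). Origin: centre of the flange's underside; z up, barrel top at z = +50 mm, grip it at z = +8 to +48 mm. It starts upright in one of the rack's holes.
- plate_head: Another mixer head in the rack: flat round platform 48 mm in diameter, 25 mm tall over its flange's underside (origin), same shank and flange. To be left in the rack.
- block_head: Another mixer head in the rack: square block 34 mm wide, 28 mm tall over its flange's underside (origin), four dark holes on top, same shank and flange. To be left in the rack.
- rack: White plastic block 75 x 235 x 55 mm (x, y, z), fixed, origin at the centre of its underside, with three through holes 13.5 mm in diameter at y = -75, 0 and +75 mm; the heads' flanges rest on its top, 55 mm up. Fingers closing along the rack's x axis are clear of the neighbouring heads.
- mixer: White bench mixer, fixed, 150 x 130 x 62 mm (x, y, z), origin at the centre of its underside, its front panel at -x. A vertical collet spindle stands in the middle of its top, with the nut round it.
- mouth (a point): Centre of the collet's upper face, 94 mm above the table, on its vertical axis; axes as the mixer's. The mouth is a steel ring 23 mm in diameter outside, 14.5 mm inside; the bore below is deeper than the shank, so the flange comes to rest on this face (tube holder's origin at this point).
- nut (a joint): Turn of the collet nut (knurled ring 42 mm in diameter, 64 to 86 mm above the table), rad; 0 open, grows clockwise from above, end stop 1.6. Starts loose, 0 to 0.3. From about 1.05 the jaws touch the shank and it grows stiffer; firm grip from about 1.4 to the stop. Friction 0.5 N m: it stays where it is left. About 6 N at the peg turns it while loose, up to 11 N when tight.
- peg (a point): Top centre of the upright steel peg (12 mm in diameter, 70 to 120 mm above the table) at the end of the nut's bar (8 mm thick, 76 mm up), 80 mm from the collet's axis. It stands at angle 3.927 rad minus the nut's value in the mixer's frame (from +x towards +y): towards the robot and to its right when open. Push the peg sideways, round the axis.
- jaw0: First of the collet's three steel jaws, inside the nut, 120 degrees apart; origin at the mixer's. The nut moves them inward 2.5 mm per rad, from 8.6 mm to at most 4.6 mm from the axis (the shank stops them at 6 mm).
- jaw1: Second collet jaw, as the first.
- jaw2: Third collet jaw, as the first.
- jar: Amber jar with black lid, 44 mm in diameter, 60 mm tall, origin under its centre. A bystander.
- boat: White shallow square tray, 90 x 90 x 20 mm, origin under its centre. A bystander.
Mind the look-alikes: they are no part of the job. What is shaped like the tube_head but purple is not meant. Leave any pink look-alike of the mixer alone.

How it is judged:
On the way, in this order (a step that is already met when the one before it is completed fails the run):
1. the tube holder's shank is fully home in the collet while the nut is still loose (horizontal distance between tube_head and mouth below 0.004 m and z of tube_head in the frame of mouth between -0.003 and 0.003 m and angle between tube_head's own z axis and vertical below 0.09 rad and value of joint nut below 1 rad), for 0.2 s.
2. the nut has been turned until all three jaws grip the shank (horizontal distance between tube_head and mouth below 0.004 m and z of tube_head in the frame of mouth between -0.003 and 0.003 m and angle between tube_head's own z axis and vertical below 0.09 rad and contact force between each of jaw0, jaw1, jaw2 and tube_head above 12 N), for 0.2 s.
At the end, for the whole second after the job is handed in: The tube holder is upright (within 5 degrees) with its flange on the collet's face (origin within 3 mm in height and 4 mm sideways of the mouth), each of the three jaws presses its shank with more than 12 N, and holder and nut are at rest (all of step 2 and linear speed of tube_head below 0.02 m/s and velocity of joint nut between -0.05 and 0.05 rad/s); the robot touches nothing.
It fails at once if another head in the rack is moved by more than 15 mm (distance of any of plate_head, block_head from where it was at the start of the episode above 0.015 m).
It fails at once if the amber jar or the white tray is moved by more than 30 mm (distance of any of jar, boat from where it was at the start of the episode above 0.03 m).
It also fails if it takes over 58 s, if anything falls off the work surface, if the arm or the gripper's body presses on something with over 40 N, if the wrist force passes 120 N, or if a joint passes its speed limit or range.

## Robot

A 7-joint arm with a two-finger parallel gripper is mounted at the origin on the work surface. World frame = base frame: x ahead of the robot, y to its left, z up, the work surface at z = 0. Lengths are in m, angles in rad, forces in N, time in s.
With the tool pointing down it reaches from about 0.35 to 0.9 m from the base axis. Payload 7.2 kg.
Tool frame: the origin (TCP) lies at the very end of the fingers, on their centre line; the grasp point (between the pads) lies 19 mm behind it; z points along the fingers, y is the direction in which the jaws open and shut (so a half turn about z gives the same grasp; the last joint's range is limited). The gripper opens to 88 mm and grips with 3 to 60 N. Pads are 20 mm wide; open, the fingers measure 115 mm over their backs; the gripper's body (75 mm by 178 mm) begins 61 mm behind the grasp point.
Start: joints at [1.155, 0.411, -0.013, 1.596, 0.006, 1.134, -0.082], TCP at [0.213, -0.588, 0.223] pointing down, gripper open.
Joint ranges: [-2.95, 2.95], [-0.29, 1.99], [-1.47, 1.44], [0.14, 2.54], [-1.03, 4.17], [0.13, 1.85], [-2.86, 2.86]. Speed limits (rad/s): [2.39, 2.39, 3.01, 3.01, 3.14, 3.14, 3.14].

## Interface

Orientations are given as a rotation vector (axis times angle).
In Python, from station import env gives the robot as it stands.
- The arm moves only by the tool jog_arm, never from a script. Its argument "steps" is a list of rows, each a list of 7 numbers: the turn, a rotation vector about the tool's x, y, z in degrees, then the shift along the tool's x, y, z in cm, then the closure, from 0 (fully open) to 1 (shut). In form: [[wx, wy, wz, tx, ty, tz, gripper], ...]. A call has exactly 8 rows; each row is the pose to reach, as a shift and turn from the pose commanded when the call began, along the tool's axes at that moment; what a row does not reach only later rows make up. A row lasts 1/8 s, in which the tool goes at most 62.5 mm and 10.7 degrees, less where a joint would pass 70% of its speed; a pose out of reach is approached as far as the arm can. A call with a gripper value outside its range is refused whole. The fingers move at their own pace and stop on an object; the grip force is fixed at half the most. Time passes only in rows, so rows that repeat a pose let the fingers close, or fill a call up. It gives the time, the measured TCP pose, the force and the opening at its end, in the units of the state.
- env.get_state(): the state, without advancing time (a new reading comes with each control period).
- env.read_camera(name): name is "side" or "top"; returns the picture (480x640x3 uint8, red, green, blue); there is no depth.
- env.get_calibration(name): a dict with "intrinsics" (3x3 intrinsics, pixels), "R" (3x3) and "t" (3): a world point X has camera coordinates R X + t. Camera axes: x right, y down, z forward; pixel columns grow to the right and rows downward; lengths in m; the calibration is good to about 2 mm. A picture is of the moment at which its call begins. get_calibration takes no time and is no camera call.
- env.hand_in(): hands the job in, once; it reports no verdict.
Trained networks look in the newest picture that a camera, given by its name, has taken for a name from the list of things; names that differ only in an ending like _2 or _b are one class to them, and where a whole thing is asked for, a point or a joint stands for the part that bears it (a point fixed in the world has none). Each returns a list of dicts, best first, with "p" (0 to 1); they miss things now and then, are a little off and sometimes report something else, mostly with a low value. They report only what shows in the picture. A call takes as long as a camera call. They do not tell look-alikes from the thing itself.
- env.spot_in(camera, target): "location" ([column, row] as shares, 0 to 1, of the picture: columns of its width, rows of its height, amid what is visible of it).
- env.masks_of(camera, target): "region" (480x640 bool, what is visible of it) and "location" ([column, row] as shares, 0 to 1, of the picture: columns of its width, rows of its height, amid what is visible of it).
- env.spot_point(camera, target): "location" ([column, row] as shares, 0 to 1, of the picture: columns of its width, rows of its height: a listed point, or the origin of a listed thing).
The state is a dict: "t": time; "joint_positions": joint angles; "qvel": joint speeds; "joint_torque": joint torques, N m; "eef_pos": TCP position; "tool_rot": TCP orientation; "force": force on the tool from outside, world axes, zero at the start; "torque": the same for the moment, N m; "opening": finger opening in m.
Only numpy, scipy, OpenCV 4.12 (cv2) and the standard library are available. Lean on these libraries where they do the work, as an engineer would, in place of code of your own. Each camera call takes 0.05 s, during which the arm holds its last target. There are 200 camera calls.

## Working session

There is one attempt and no reset: what is moved stays moved. The work goes in short steps, Python scripts to look and compute and a tool call to move; the robot and the scene stay as the last step left them, time stands still between calls to the robot, and variables do not carry over. Pictures are saved under pics/ and viewed, about 8 in all and at most 12, crops included, and the job is handed in when it is done.

Besides the shell and the picture viewer there is one more tool, called as name(argument=value, ...) on one line, values as JSON. jog_arm: Moves the arm, as the interface text tells. Its arguments: {"type":"object","properties":{"steps":{"type":"array","items":{"type":"array","items":{"type":"number"}}}},"required":["steps"]}

```bash
mkdir -p pics; ls
python3 - <<'E'
from station import env
import cv2,numpy as np
s=env.get_state();print(s)
for c in("side","top"):
    im=env.read_camera(c);cv2.imwrite(f"pics/{c}0.png",im[:,:,::-1])
    k=env.get_calibration(c);print(c,k)
    for n in("tube_head","plate_head","block_head","rack","mixer","mouth","peg","jar","boat"):
        try:print(n,[(np.round(np.array(d["location"])*[640,480],1).tolist(),round(d["p"],2)) for d in env.spot_point(c,n)][:3])
        except Exception as e:print(n,e)
print(env.get_state()["t"])
E
```

```text
pics
{'t': 0.0, 'joint_positions': array([ 1.15477839,  0.41190716, -0.01271806,  1.59697851,  0.00559676,
        1.13429681, -0.08221791]), 'qvel': array([ 0.00098446, -0.00079949,  0.00091321,  0.00046904, -0.00119912,
       -0.001156  , -0.00023161]), 'joint_torque': array([-3.19006695e-04, -5.87951410e+01,  6.41024876e-01, -2.91073376e+01,
       -5.39152406e-02,  1.83428871e-02,  1.23945606e-04]), 'eef_pos': array([ 0.21283497, -0.58714105,  0.22183135]), 'tool_rot': array([-3.09271514e+00, -5.43356448e-01,  5.82668523e-04]), 'force': array([0.64124884, 0.66936401, 0.14877725]), 'torque': array([0.01886057, 0.02343408, 0.00656238]), 'opening': 0.087947858597083}
side {'intrinsics': array([[463.75149297,   0.        , 325.96069872],
       [  0.        , 463.75149297, 242.38295402],
       [  0.        ,   0.        ,   1.        ]]), 'R': array([[-0.90850803, -0.4171004 ,  0.02530641],
       [-0.23679085,  0.46397579, -0.85361382],
       [ 0.3443011 , -0.78150734, -0.52029129]]), 't': array([0.47029012, 0.20536442, 0.74011597])}
tube_head [([275.0, 363.7], 0.78), ([347.4, 38
[... 514 characters left out ...]
35.09376881],
       [  0.        ,   0.        ,   1.        ]]), 'R': array([[-0.00450528, -0.99991402,  0.01231454],
       [-0.99387185,  0.00311725, -0.11049444],
       [ 0.11044655, -0.01273689, -0.99380045]]), 't': array([0.03964086, 0.55603249, 1.00138167])}
tube_head [([202.7, 350.3], 0.92), ([177.3, 283.1], 0.76)]
plate_head [([268.2, 258.5], 0.71)]
block_head [([219.1, 270.4], 0.93)]
rack [([226.9, 273.0], 0.61)]
mixer [([460.3, 330.0], 0.82), ([450.3, 201.9], 0.57)]
mouth [([466.8, 193.1], 0.9), ([474.3, 332.9], 0.77), ([266.1, 258.3], 0.73)]
peg [([496.7, 231.0], 0.62), ([524.0, 360.9], 0.59)]
jar [([328.2, 163.0], 0.8), ([221.8, 269.4], 0.27)]
boat [([351.1, 330.0], 0.82)]
1.0
```

View pics/top0.png

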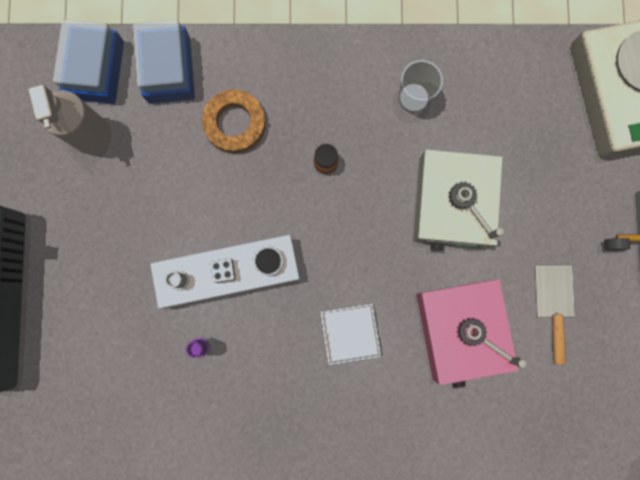

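View pics/side0.png

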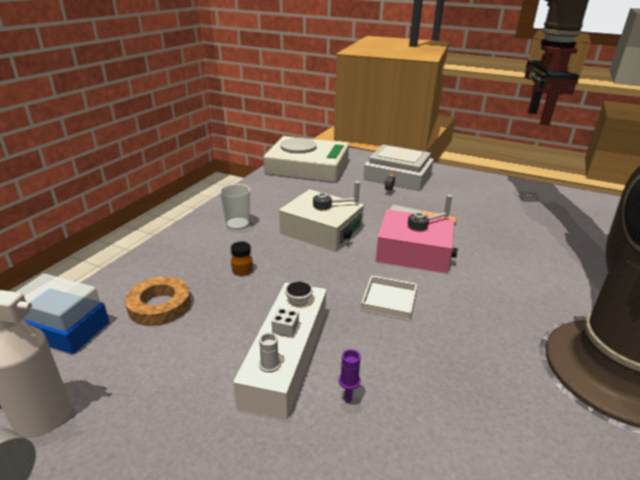

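Top: the real tube holder is in the rack at about (176,280), the real white mixer's collet at (462,195) and its peg at (497,232). The purple tube (197,348) and the pink mixer are decoys. Side: tube (269,350), collet (322,200), peg (357,187). I'll triangulate and make an enlarged mosaic.

```bash
cat > h.py <<'E'
from station import env
import cv2,numpy as np
K={c:env.get_calibration(c) for c in("side","top")}
def P(c):k=K[c];return k["intrinsics"]@np.c_[k["R"],k["t"]]
def proj(c,X):
    q=P(c)@np.r_[X,1];return q[:2]/q[2]
def tri(a,b): # side px, top px
    X=cv2.triangulatePoints(P("side"),P("top"),np.array(a,float),np.array(b,float))[:,0];X=X[:3]/X[3]
    return X,np.linalg.norm(proj("side",X)-a),np.linalg.norm(proj("top",X)-b)
def ray(c,p,z):
    M=P(c);H=np.c_[M[:,0],M[:,1],M[:,2]*z+M[:,3]]
    q=np.linalg.solve(H,[*p,1]);return q[:2]/q[2]
def near(c,n,p,f="spot_point",r=25):
    for d in getattr(env,f)(c,n):
        q=np.array(d["location"])*[640,480]
        if np.linalg.norm(q-p)<r:return (q,d)
    return (None,None)
E
python3 - <<'E'
from h import *
S=env.read_camera("side");T=env.read_camera("top")
G={"tube_head":((272,362),(177,283),.055),"plate_head":((300,300),(268,260),.055),"block_head":((285,330),(221,271),.055),"mouth":((323,197),(465,194),.094),"peg":((357,183),(497,231),.12),"jar":((242,271),(328,163),0),"boat":((389,302),(351,332),0)}
for n,(a,b,z) in G.items():
    qa,_=near("side",n,a);qb,_=near("top",n,b)
    print(n,qa,qb, [np.round(v,4) for v in tri(qa,qb)] if qa is not None and qb is not None else "", *(np.round(ray(c,q,z),4) for c,q in(("side",qa),("top",qb)) if q is not None))
up=lambda I,x,y,w,h:cv2.resize(I[y:y+h,x:x+w],(400,300),interpolation=cv2.INTER_CUBIC)
m=np.vstack([np.hstack([up(T,145,225,160,120),up(T,420,150,100,75)]),np.hstack([up(S,225,275,120,90),up(S,275,165,100,75)])])
cv2.imwrite("pics/m1.png",m[:,:,::-1])
E
```

```text
tube_head [273.472 364.704] [178.304 279.6  ] [array([0.4778, 0.2798, 0.0583]), np.float64(3.4357), np.float64(1.7372)] [0.4747 0.2757] [0.4805 0.2818]
plate_head [300.8   297.696] [267.328 260.88 ] [array([0.5083, 0.134 , 0.0643]), np.float64(2.1443), np.float64(1.285)] [0.5102 0.1224] [0.5108 0.1356]
block_head [285.184 332.496] [221.888 268.896] [array([0.4961, 0.2098, 0.0538]), np.float64(2.1843), np.float64(1.2028)] [0.4922 0.21  ] [0.4979 0.2104]
mouth [322.176 195.12 ] [465.28  193.584] [array([ 0.6158, -0.1868,  0.0935]), np.float64(0.1506), np.float64(0.1237)] [ 0.6151 -0.186 ] [ 0.6159 -0.1867]
peg [355.584 180.912] [494.912 233.424] [array([ 0.5482, -0.2219,  0.1285]), np.float64(0.8773), np.float64(0.7414)] [ 0.5567 -0.2396] [ 0.548  -0.2248]
jar [243.328 267.888] [326.912 163.92 ] [array([0.6854, 0.0359, 0.009 ]), np.float64(0.4751), np.float64(0.3246)] [0.6942 0.0254] [0.687  0.0355]
boat [388.224 300.096] [350.912 331.104] [array([ 0.3919, -0.0048,  0.0013]), np.float64(0.8362), np.float64(0.5369)] [ 0.3908 -0.0071] [ 0.3927 -0.0046]
```

View pics/m1.png

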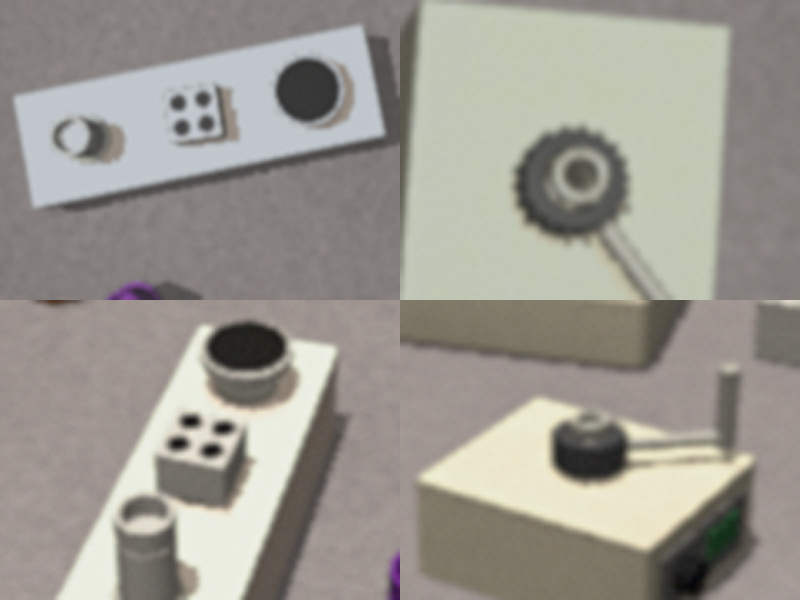

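Mosaic: the cup rim's centre is at about top (174.6,279.8) and side (268.8,338.6). The collet mouth is at top (465,193.7) and side (323,194.5). The peg top is at side (357.5,182). The nut is nearly open, and the white mixer is yawed about -5° and the rack about +12°.

Run:
```python
from h import *
for n,a,b,z in(("rim",(268.8,338.6),(174.6,279.8),.105),("mouth",(323,194.5),(465,193.75),.094),("peg",(357.5,182),(498,232),.12)):
    print(n,*(np.round(v,4) for v in tri(a,b)),ray("side",a,z).round(4),ray("top",b,z).round(4))
c=lambda x,y:ray("top",(145+x/2.5,225+y/2.5),.055)
a,b,d,e=c(15,97),c(362,25),c(35,207),c(385,135)
for u,v in((a,b),(d,e)):
    w=v-u;print("rackyaw",np.degrees(np.arctan2(w[0],-w[1])),np.linalg.norm(w))
print("centre",(a+b+d+e)/4)
# mixer white-ish top corners
T=env.read_camera("top")
for n,p in(("mixer",(460,200)),("rack",(226,272))):
    _,d=near("top",n,p,"masks_of")
    if d: print(n,cv2.minAreaRect(np.argwhere(d["region"])[:,::-1].astype(np.float32)))
s=env.get_state();print(s["t"],cv2.Rodrigues(s["tool_rot"])[0].round(3))
```

```text
rim [0.4788 0.2765 0.1036] 0.6041 0.3114 [0.4788 0.278 ] [0.4783 0.276 ]
mouth [ 0.6146 -0.186   0.0958] 0.607 0.4984 [ 0.6148 -0.1898] [ 0.6157 -0.1862]
peg [ 0.5493 -0.229   0.1231] 0.5008 0.4237 [ 0.5506 -0.236 ] [ 0.5503 -0.2297]
rackyaw 11.633302020249634 0.233531896248799
rackyaw 11.387802322422804 0.233638829775037
centre [0.49395392 0.20531989]
mixer ((460.1128234863281, 201.69456481933594), (89.38809204101562, 99.93001556396484), 3.5763344764709473)
rack ((224.86538696289062, 271.8269348144531), (47.85233688354492, 144.92982482910156), 78.69007110595703)
1.95 [[ 0.94   0.341  0.   ]
 [ 0.341 -0.94  -0.   ]
 [ 0.     0.    -1.   ]]
```

```bash
cat >> h.py <<'E'
from scipy.spatial.transform import Rotation as Ro
def plan(*tg):  # targets: x,y,z,yaw of tool y axis (deg, world); tool straight down
    s=env.get_state();R=Ro.from_rotvec(s["tool_rot"]);p=s["eef_pos"];y=R.as_matrix()[:,1]
    print("t",round(s["t"],2),"p",p.round(4),"yaw",np.degrees(np.arctan2(y[1],y[0])).round(2),"tilt",np.degrees(np.arccos(-R.as_matrix()[2,2])).round(2),"open",round(s["opening"],4),"F",s["force"].round(1))
    for X in tg:
        a=np.radians(X[3]);yy=np.array([np.cos(a),np.sin(a),0]);z=np.array([0,0,-1.])
        D=np.c_[np.cross(yy,z),yy,z]
        print((R.inv()*Ro.from_matrix(D)).as_rotvec(degrees=True).round(1),(R.inv().apply(np.array(X[:3])-p)*100).round(2))
E
python3 - <<'E'
from h import *
plan((.45,-.30,.24,-40),(.52,0,.24,-5),(.479,.2775,.24,11.5),(.479,.2775,.16,11.5))
E
```

```text
t 1.95 p [ 0.213  -0.5876  0.2227] yaw -70.07 tilt 0.0 open 0.0881 F [-0.1 -0.6  0.9]
[  0.   -0.  -30.1] [ 32.08 -18.96  -1.73]
[  0.    0.  -65.1] [ 48.89 -44.78  -1.73]
[  0.    0.  -81.6] [ 54.49 -72.26  -1.73]
[  0.    0.  -81.6] [ 54.49 -72.26   6.27]
```

jog_arm(steps=[[0,0,-10,8,-4.8,-0.4,0],[0,0,-20,12.5,-7.5,-0.9,0],[0,0,-28,17,-10,-1.3,0],[0,0,-35,22,-14,-1.7,0],[0,0,-42,27,-17,-1.7,0],[0,0,-50,32,-21,-1.7,0],[0,0,-58,36,-26,-1.7,0],[0,0,-65,40,-31,-1.7,0]])

```text
t: 2.95
eef_pos: [0.4802, -0.1691, 0.2399]
tool_rot: [2.313, 2.125, 0.0]
force: [0.6, 0.7, 0.9]
opening: 0.0879
```

```bash
python3 -c "
from h import *
plan((.52,0,.24,-5),(.479,.2775,.24,11.5),(.479,.2775,.16,11.5))"
```

```text
t 2.95 p [ 0.4802 -0.1691  0.2399] yaw -4.84 tilt 0.04 open 0.0879 F [0.6 0.7 0.9]
[0.  0.  0.2] [17.19  2.54 -0.02]
[  0.    0.  -16.3] [ 4.449e+01 -3.890e+00 -3.000e-02]
[  0.    0.  -16.3] [44.5  -3.89  7.97]
```

jog_arm(steps=[[0,0,-2,6,0,0,0],[0,0,-4,12,0,0,0],[0,0,-8,18,0,0,0],[0,0,-12,24,-1,0,0],[0,0,-16.3,30,-2,0,0],[0,0,-16.3,36,-3,0,0],[0,0,-16.3,42,-3.9,0,0],[0,0,-16.3,44.5,-3.9,2,0]])

```text
t: 3.95
eef_pos: [0.4795, 0.2804, 0.221]
tool_rot: [1.988, 2.432, 0.006]
force: [1.1, -0.6, -0.4]
opening: 0.0881
```

Run:
```python
from h import *
plan((.4787,.2775,.14,11.5),(.4787,.2775,.074,11.5))
for c in("top","side"):
    print(c,[proj(c,(.4787,.2775,z)).round(1) for z in(.105,.055)])
S=env.read_camera("side");T=env.read_camera("top")
up=lambda I,x,y,w,h:cv2.resize(I[y:y+h,x:x+w],(400,300),interpolation=cv2.INTER_CUBIC)
cv2.imwrite("pics/m2.png",np.hstack([up(T,120,210,160,120),up(S,205,250,160,120)])[:,:,::-1])
```

```text
t 3.95 p [0.4795 0.2804 0.221 ] yaw 11.47 tilt 0.23 open 0.0881 F [ 1.1 -0.6 -0.4]
[ 0.2 -0.1 -0. ] [-0.29 -0.16  8.1 ]
[ 0.2 -0.1 -0. ] [-0.31 -0.18 14.7 ]
top [array([173.6, 279.6]), array([180.9, 280.7])]
side [array([269.1, 338.4]), array([270.4, 364.6])]
```

View pics/m2.png

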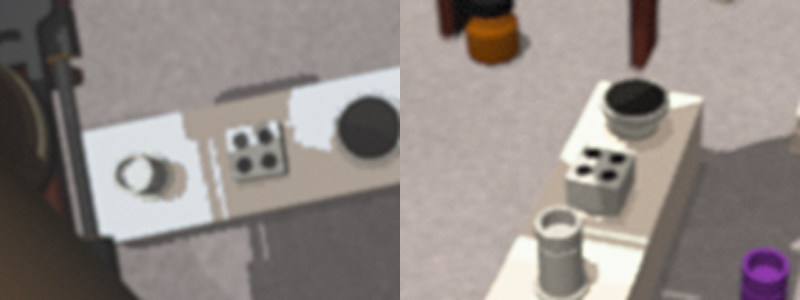

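The view shows the tube still at top (176,280) and side (268,340), with the gripper above it and parallax moving it left in the top view. Descending.

jog_arm(steps=[[0,0,0,-0.3,-0.2,0,0],[0,0,0,-0.3,-0.2,3,0],[0,0,0,-0.3,-0.2,7,0],[0,0,0,-0.3,-0.2,10,0],[0,0,0,-0.3,-0.2,12,0],[0,0,0,-0.3,-0.2,13.5,0],[0,0,0,-0.3,-0.2,14.5,0],[0,0,0,-0.3,-0.2,15,0]])

```text
t: 5.05
eef_pos: [0.479, 0.272, 0.0696]
tool_rot: [1.994, 2.427, 0.0]
force: [0.2, 1.1, -0.4]
opening: 0.0879
```

Run:
```python
from h import *
plan((.4787,.2775,.070,11.5))
S=env.read_camera("side");T=env.read_camera("top")
up=lambda I,x,y,w,h:cv2.resize(I[y:y+h,x:x+w],(400,300),interpolation=cv2.INTER_CUBIC)
cv2.imwrite("pics/m3.png",np.hstack([up(T,120,210,160,120),up(S,205,270,160,120)])[:,:,::-1])
```

```text
t 5.05 p [0.479  0.272  0.0696] yaw 11.19 tilt 0.02 open 0.0879 F [ 0.2  1.1 -0.4]
[ 0.   0.  -0.3] [ 0.54  0.08 -0.04]
```

View pics/m3.png

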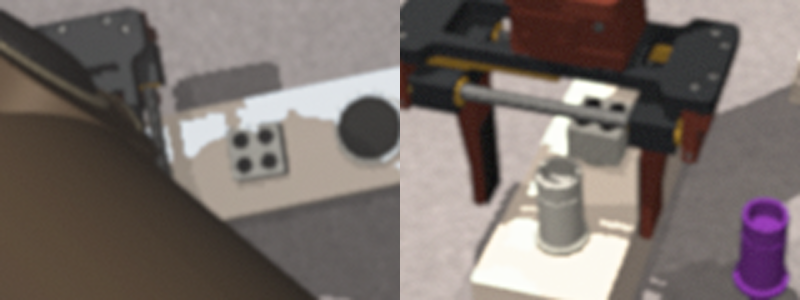

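The fingers straddle the tube, at side crop (560,205). The pads sit 5 mm off along tool x, so I'll correct that and then close.

jog_arm(steps=[[0,0,-0.3,0.55,0.1,0,0],[0,0,-0.3,0.55,0.1,0,0],[0,0,-0.3,0.55,0.1,0,0.4],[0,0,-0.3,0.55,0.1,0,1],[0,0,-0.3,0.55,0.1,0,1],[0,0,-0.3,0.55,0.1,0,1],[0,0,-0.3,0.55,0.1,0,1],[0,0,-0.3,0.55,0.1,0,1]])

```text
t: 6.15
eef_pos: [0.4786, 0.278, 0.0696]
tool_rot: [1.987, 2.433, -0.0]
force: [-0.3, 0.4, 0.1]
opening: 0.0313
```

```bash
python3 -c "
from h import *
plan((.4787,.2775,.18,11.5),(.615,-.1865,.18,-60))"
```

```text
t 6.15 p [0.4786 0.278  0.0696] yaw 11.53 tilt 0.0 open 0.0313 F [-0.3  0.4  0.1]
[-0.  0.  0.] [ -0.05   0.   -11.04]
[-0.   0.  71.5] [-48.24   4.08 -11.04]
```

jog_arm(steps=[[0,0,0,0,0,0,1],[0,0,0,0,0,0,1],[0,0,0,0,0,0,1],[0,0,0,0,0,-1,1],[0,0,0,0,0,-3,1],[0,0,0,0,0,-6,1],[0,0,0,0,0,-9,1],[0,0,0,0,0,-11,1]])

```text
t: 7.15
eef_pos: [0.4785, 0.2784, 0.1826]
tool_rot: [1.986, 2.433, 0.003]
force: [-0.1, -0.5, -1.4]
opening: 0.0257
```

```bash
python3 -c "
from h import *
plan((.4787,.2775,.18,11.5),(.615,-.1865,.18,-25))"
```

```text
t 7.15 p [0.4785 0.2784 0.1826] yaw 11.55 tilt 0.1 open 0.0257 F [-0.1 -0.5 -1.4]
[ 0.1 -0.   0. ] [-0.09 -0.    0.26]
[ 0.1 -0.1 36.5] [-48.28   4.06   0.24]
```

jog_arm(steps=[[0,0,3,-4,0.5,-1,1],[0,0,8,-10,1,-1.5,1],[0,0,14,-16,1.5,-1.5,1],[0,0,20,-22,2,-1.5,1],[0,0,26,-28,2.5,-1.5,1],[0,0,32,-34,3,-1.5,1],[0,0,36.5,-40,3.5,-1.5,1],[0,0,36.5,-44,4.05,-1.5,1]])

```text
t: 8.15
eef_pos: [0.6062, -0.1483, 0.1962]
tool_rot: [2.651, 1.683, 0.0]
force: [-0.3, 1.0, -0.9]
opening: 0.026
```

jog_arm(steps=[[0,0,0,-2.5,2,0,1],[0,0,0,-3.4,2.5,0,1],[0,0,0,-3.4,2.5,0,1],[0,0,0,-3.4,2.5,0,1],[0,0,0,-3.4,2.5,0,1],[0,0,0,-3.4,2.5,0,1],[0,0,0,-3.4,2.5,0,1],[0,0,0,-3.4,2.5,0,1]])

```text
t: 9.15
eef_pos: [0.6145, -0.1863, 0.1946]
tool_rot: [-2.649, -1.689, 0.0]
force: [1.0, -0.4, -1.8]
opening: 0.0255
```

Run:
```python
from h import *
plan((.615,-.1865,.18,-25))
for c,n,g in(("side","mouth",(323,194)),("top","mouth",(465,194)),("side","peg",(357,182)),("top","peg",(497,232))):
    env.read_camera(c);print(c,n,near(c,n,g)[0])
for c in("side","top"):
    print(c,[(np.array(d["location"])*[640,480],d["p"]) for d in env.spot_point(c,"tube_head")])
p=env.get_state()["eef_pos"]
print([(c,proj(c,p-[0,0,.015]).round(1),proj(c,p-[0,0,.057]).round(1),proj(c,p+[0,0,.035]).round(1)) for c in K])
S=env.read_camera("side");T=env.read_camera("top")
up=lambda I,x,y,w,h:cv2.resize(I[y:y+h,x:x+w],(400,300),interpolation=cv2.INTER_CUBIC)
cv2.imwrite("pics/m4.png",np.hstack([up(T,420,150,100,75),up(S,270,120,120,90)])[:,:,::-1])
```

```text
t 9.15 p [ 0.6145 -0.1863  0.1946] yaw -24.96 tilt 0.0 open 0.0255 F [ 1.  -0.4 -1.8]
[-0.  0.  0.] [0.   0.05 1.46]
side mouth [324.992 194.592]
top mouth None
side peg [355.52  179.904]
top peg [495.616 231.6  ]
side [(array([350.208, 380.304]), 0.73), (array([325.12, 158.88]), 0.7)]
top [(array([199.168, 348.912]), 0.55)]
[('side', array([323.3, 159.2]), array([322.9, 177.2]), array([323.9, 136.8])), ('top', array([479.1, 184.2]), array([472. , 189.4]), array([488.6, 177.2]))]
```

View pics/m4.png

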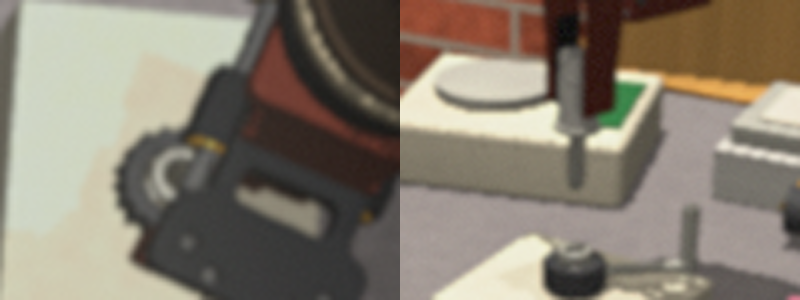

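Side crop: the shank tip is at about px (322.8,176), straight above the mouth (322.7,194.4), as predicted. Lowering to just above the mouth for a closer check.

jog_arm(steps=[[0,0,0,0,0,1,1],[0,0,0,0,0,2,1],[0,0,0,0,0,3,1],[0,0,0,0,0,3.6,1],[0,0,0,0,0,3.6,1],[0,0,0,0,0,3.6,1],[0,0,0,0,0,3.6,1],[0,0,0,0,0,3.6,1]])

```text
t: 10.75
eef_pos: [0.6147, -0.1865, 0.159]
tool_rot: [2.649, 1.688, 0.0]
force: [-1.1, -0.6, -1.6]
opening: 0.0258
```

Run:
```python
from h import *
plan((.615,-.1865,.109,-25))
p=env.get_state()["eef_pos"]
print([(c,proj(c,p-[0,0,.057]).round(1),proj(c,(.615,-.1865,.094)).round(1)) for c in K])
S=env.read_camera("side");T=env.read_camera("top")
up=lambda I,x,y,w,h:cv2.resize(I[y:y+h,x:x+w],(400,300),interpolation=cv2.INTER_CUBIC)
cv2.imwrite("pics/m5.png",np.hstack([up(T,440,165,60,45),up(S,293,160,60,45)])[:,:,::-1])
```

```text
t 10.75 p [ 0.6147 -0.1865  0.159 ] yaw -24.97 tilt 0.03 open 0.0258 F [-1.1 -0.6 -1.6]
[ 0. -0.  0.] [0.01 0.03 5.  ]
[('side', array([322.5, 191.9]), array([322.3, 195.1])), ('top', array([466.4, 193.5]), array([465.2, 194.2]))]
```

View pics/m5.png

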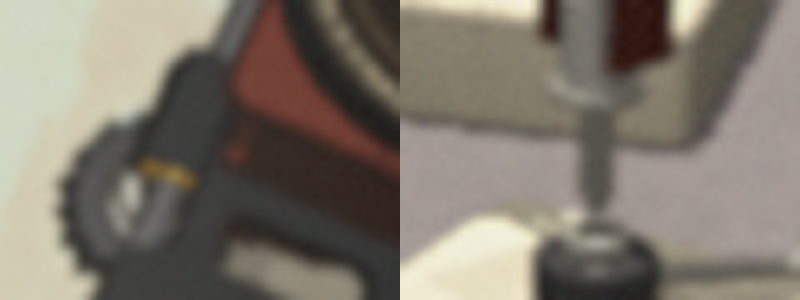

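The tip (side px 322.2,191.2) sits right over the mouth ring (321.9,195.5). Starting the insertion slowly.

jog_arm(steps=[[0,0,0,0,0,0.3,1],[0,0,0,0,0,0.5,1],[0,0,0,0,0,0.7,1],[0,0,0,0,0,0.85,1],[0,0,0,0,0,1.0,1],[0,0,0,0,0,1.1,1],[0,0,0,0,0,1.2,1],[0,0,0,0,0,1.2,1]])

```text
t: 11.85
eef_pos: [0.6145, -0.1864, 0.1466]
tool_rot: [-2.649, -1.689, 0.0]
force: [0.4, 0.7, -1.6]
opening: 0.0257
```

jog_arm(steps=[[0,0,0,0,0,0.3,1],[0,0,0,0,0,0.6,1],[0,0,0,0,0,0.9,1],[0,0,0,0,0,1.2,1],[0,0,0,0,0,1.5,1],[0,0,0,0,0,1.7,1],[0,0,0,0,0,1.9,1],[0,0,0,0,0,1.9,1]])

```text
t: 12.85
eef_pos: [0.6145, -0.1866, 0.1275]
tool_rot: [2.649, 1.688, -0.0]
force: [1.2, -1.6, -1.9]
opening: 0.0256
```

jog_arm(steps=[[0,0,0,0,0,0.4,1],[0,0,0,0,0,0.8,1],[0,0,0,0,0,1.1,1],[0,0,0,0,0,1.4,1],[0,0,0,0,0,1.55,1],[0,0,0,0,0,1.65,1],[0,0,0,0,0,1.75,1],[0,0,0,0,0,1.75,1]])

```text
t: 13.85
eef_pos: [0.6146, -0.1866, 0.1101]
tool_rot: [2.649, 1.688, 0.0]
force: [2.2, -3.4, -1.0]
opening: 0.0256
```

jog_arm(steps=[[0,0,0,0,0,0.05,1],[0,0,0,0,0,0.1,1],[0,0,0,0,0,0.12,1],[0,0,0,0,0,0.15,1],[0,0,0,0,0,0.18,1],[0,0,0,0,0,0.2,1],[0,0,0,0,0,0.2,1],[0,0,0,0,0,0.2,1]])

```text
t: 14.85
eef_pos: [0.6146, -0.1865, 0.1085]
tool_rot: [2.649, 1.688, 0.0]
force: [0.5, -4.1, 4.8]
opening: 0.0255
```

Flange contact felt (+7 N upward change at the expected height). Releasing and lifting.

jog_arm(steps=[[0,0,0,0,0,0,0.9],[0,0,0,0,0,0,0.5],[0,0,0,0,0,0,0.3],[0,0,0,0,0,0,0.3],[0,0,0,0,0,0,0.3],[0,0,0,0,0,-2,0.3],[0,0,0,0,0,-5,0.3],[0,0,0,0,0,-9,0.3]])

```text
t: 15.85
eef_pos: [0.6143, -0.1863, 0.1999]
tool_rot: [-2.649, -1.689, 0.0]
force: [1.3, 0.0, -0.5]
opening: 0.0615
```

Run:
```python
from h import *
plan((.550,-.230,.2,-56))
S=env.read_camera("side");T=env.read_camera("top")
for c,n,g in(("side","tube_head",(323,194)),("side","peg",(357,182)),("top","peg",(497,232))):print(c,n,near(c,n,g)[0])
print([(c,proj(c,(.615,-.1865,.094)).round(1),proj(c,(.615,-.1865,.144)).round(1)) for c in K])
up=lambda I,x,y,w,h:cv2.resize(I[y:y+h,x:x+w],(400,300),interpolation=cv2.INTER_CUBIC)
cv2.imwrite("pics/m6.png",np.hstack([up(T,440,180,80,60),up(S,293,150,80,60)])[:,:,::-1])
```

```text
t 15.85 p [ 0.6143 -0.1863  0.1999] yaw -24.97 tilt 0.03 open 0.0615 F [ 1.3  0.  -0.5]
[-0.  0. 31.] [-6.68 -3.98 -0.01]
side tube_head [325.12  195.408]
side peg None
top peg [497.088 232.416]
[('side', array([322.3, 195.1]), array([322.8, 174.5])), ('top', array([465.2, 194.2]), array([473. , 188.4]))]
```

View pics/m6.png

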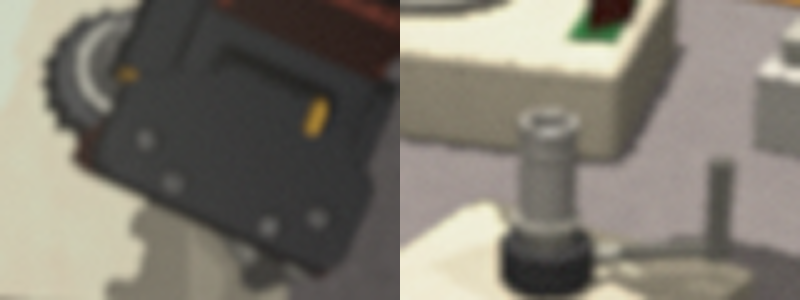

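The holder is seated: its rim at side (322.8,174.2) matches the predicted (322.8,174.5). Peg top at side (357.2,182.4). Next I'll straddle the peg with the jaws tangential to the arc and carry it round clockwise.

jog_arm(steps=[[0,0,10,-2,-1.5,0,0.4],[0,0,20,-5,-3,0,0.5],[0,0,31.5,-6.7,-4.1,0,0.5],[0,0,31.5,-6.7,-4.1,0,0.5],[0,0,31.5,-6.7,-4.1,0,0.5],[0,0,31.5,-6.7,-4.1,3,0.5],[0,0,31.5,-6.7,-4.1,6,0.5],[0,0,31.5,-6.7,-4.1,6.5,0.5]])

```text
t: 17.1
eef_pos: [0.5485, -0.2283, 0.1309]
tool_rot: [-3.003, -0.911, 0.004]
force: [0.2, 0.1, 0.1]
opening: 0.0438
```

Run:
```python
from h import *
plan((.549,-.230,.092,-56.5))
S=env.read_camera("side");T=env.read_camera("top")
up=lambda I,x,y,w,h:cv2.resize(I[y:y+h,x:x+w],(400,300),interpolation=cv2.INTER_CUBIC)
cv2.imwrite("pics/m7.png",np.hstack([up(T,450,180,100,75),up(S,293,130,100,75)])[:,:,::-1])
```

```text
t 17.1 p [ 0.5485 -0.2283  0.1309] yaw -56.24 tilt 0.23 open 0.0438 F [0.2 0.1 0.1]
[-0.2  0.1  0.3] [-0.05  0.18  3.89]
```

View pics/m7.png

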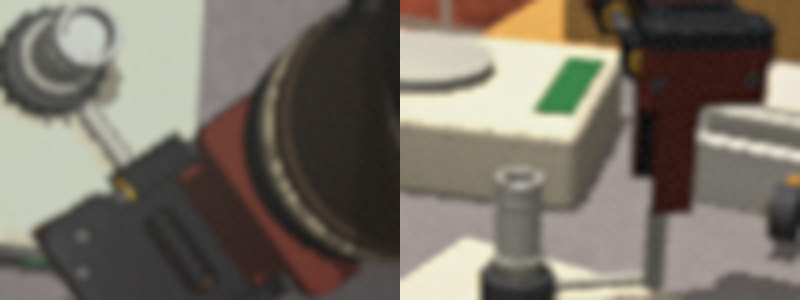

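The peg (side px ~(357,190)) lies under the fingers, and the bar points at the gap. Going down and narrowing the gap.

jog_arm(steps=[[0,0,0,0,0.1,0.5,0.5],[0,0,0,0,0.1,1.2,0.5],[0,0,0,0,0.1,2,0.5],[0,0,0,0,0.1,2.8,0.5],[0,0,0,0,0.1,3.6,0.5],[0,0,0,0,0.1,3.7,0.65],[0,0,0,0,0.1,3.7,0.78],[0,0,0,0,0.1,3.7,0.78]])

```text
t: 18.2
eef_pos: [0.5498, -0.2308, 0.0964]
tool_rot: [3.008, 0.906, 0.001]
force: [-0.0, 0.6, 0.8]
opening: 0.0205
```

Run:
```python
from h import *
r=.08;f=lambda a:(.6147+r*np.cos(np.radians(a)),-.1865+r*np.sin(np.radians(a)),.093,a-270)
plan(*[f(a) for a in(213.5,208,203,198,193,188,183,178,173)])
```

```text
t 18.2 p [ 0.5498 -0.2308  0.0964] yaw -56.47 tilt 0.03 open 0.0205 F [-0.   0.6  0.8]
[ 0. -0.  0.] [-0.15 -0.11  0.34]
[ 0.  -0.   5.5] [-0.11 -0.88  0.34]
[ 0.  -0.  10.5] [-0.01 -1.57  0.34]
[ 0.  -0.  15.5] [ 0.14 -2.25  0.34]
[ 0.  -0.  20.5] [ 0.36 -2.91  0.34]
[ 0.  -0.  25.5] [ 0.63 -3.55  0.34]
[ 0.  -0.  30.5] [ 0.96 -4.17  0.34]
[ 0.  -0.  35.5] [ 1.34 -4.75  0.34]
[ 0.  -0.  40.5] [ 1.77 -5.3   0.34]
```

jog_arm(steps=[[0,0,5.5,-0.1,-0.9,0.2,0.78],[0,0,10.5,0,-1.6,0.2,0.78],[0,0,15.5,0.15,-2.25,0.2,0.78],[0,0,20.5,0.35,-2.9,0.2,0.78],[0,0,25.5,0.65,-3.55,0.2,0.78],[0,0,30.5,0.95,-4.15,0.2,0.78],[0,0,35.5,1.35,-4.75,0.2,0.78],[0,0,40.5,1.75,-5.3,0.2,0.78]])

```text
t: 19.2
eef_pos: [0.536, -0.1794, 0.0954]
tool_rot: [3.132, -0.198, 0.005]
force: [1.0, -7.0, 1.9]
opening: 0.0191
```

Run:
```python
from h import *
r=.08;f=lambda a:(.6147+r*np.cos(np.radians(a)),-.1865+r*np.sin(np.radians(a)),.094,a-270)
plan(*[f(a) for a in(173,168,163,158,153,148,143,138,133,128)])
```

```text
t 19.2 p [ 0.536  -0.1794  0.0954] yaw -97.23 tilt 0.27 open 0.0191 F [ 1.  -7.   1.9]
[ 0.2 -0.2 -0.2] [-0.1  -0.25  0.14]
[ 0.2 -0.2  4.8] [-0.08 -0.95  0.14]
[ 0.2 -0.2  9.8] [ 0.01 -1.64  0.13]
[ 0.1 -0.2 14.8] [ 0.16 -2.33  0.13]
[ 0.1 -0.2 19.8] [ 0.37 -2.99  0.13]
[ 0.1 -0.2 24.8] [ 0.63 -3.64  0.13]
[ 0.1 -0.2 29.8] [ 0.95 -4.26  0.13]
[ 0.1 -0.2 34.8] [ 1.32 -4.85  0.13]
[ 0.1 -0.3 39.8] [ 1.75 -5.4   0.13]
[ 0.1 -0.3 44.8] [ 2.22 -5.92  0.13]
```

Reaction is 7 N at the peg, so the nut is turning. Continuing.

jog_arm(steps=[[0,0,5,0,-0.7,0,0.78],[0,0,10,0.1,-1.4,0,0.78],[0,0,15,0.25,-2.1,0,0.78],[0,0,20,0.45,-2.75,0,0.78],[0,0,25,0.7,-3.4,0,0.78],[0,0,30,1.0,-4.0,0,0.78],[0,0,34,1.35,-4.6,0,0.78],[0,0,34,1.35,-4.6,0,0.78]])

```text
t: 20.2
eef_pos: [0.5539, -0.1346, 0.095]
tool_rot: [2.94, -1.102, 0.002]
force: [-2.0, -4.2, 2.7]
opening: 0.0193
```

Run:
```python
from h import *
r=.08;f=lambda a:(.6147+r*np.cos(np.radians(a)),-.1865+r*np.sin(np.radians(a)),.094,a-270)
plan(*[f(a) for a in(138,133,130,127,125,123)])
p=env.get_state()["eef_pos"];d=p[:2]-[.6147,-.1865];print(np.degrees(np.arctan2(d[1],d[0])),np.hypot(*d))
env.read_camera("top");env.read_camera("side")
for c in K:print(c,[(np.array(d["location"])*[640,480],d["p"]) for d in env.spot_point(c,"peg")])
```

```text
t 20.2 p [ 0.5539 -0.1346  0.095 ] yaw -131.08 tilt 0.14 open 0.0193 F [-2.  -4.2  2.7]
[ 0.1 -0.1  0.9] [-0.01 -0.21  0.1 ]
[ 0.1 -0.1  5.9] [ 0.03 -0.91  0.09]
[ 0.1 -0.1  8.9] [ 0.09 -1.32  0.09]
[ 0.1 -0.1 11.9] [ 0.16 -1.73  0.09]
[ 0.1 -0.1 13.9] [ 0.23 -2.01  0.09]
[ 0.1 -0.1 15.9] [ 0.3  -2.28  0.09]
139.50628323424485 0.07991211618114195
side [(array([337.088, 198.48 ]), 0.78), (array([450.496, 196.224]), 0.68), (array([388.416, 299.52 ]), 0.63)]
top []
```

jog_arm(steps=[[0,0,1.5,0,-0.2,0,0.78],[0,0,3,0,-0.4,0,0.78],[0,0,4.5,0.05,-0.6,0,0.78],[0,0,6,0.05,-0.8,0,0.78],[0,0,7,0.05,-0.9,0,0.78],[0,0,8,0.1,-1.05,0,0.78],[0,0,8,0.1,-1.05,0,0.78],[0,0,8,0.1,-1.05,0,0.78]])

```text
t: 21.4
eef_pos: [0.5603, -0.1278, 0.0946]
tool_rot: [2.856, -1.303, -0.001]
force: [-5.6, -6.1, 5.6]
opening: 0.0197
```

Run:
```python
from h import *
p=env.get_state()["eef_pos"];d=p[:2]-[.6147,-.1865];print(np.degrees(np.arctan2(d[1],d[0])),np.hypot(*d),env.get_state()["force"])
```

```text
132.8563140839537 0.0800307246329247 [-5.58785282 -6.13899995  5.6439543 ]
```

jog_arm(steps=[[0,0,1,0,-0.1,0,0.78],[0,0,2,0,-0.2,0,0.78],[0,0,3,0,-0.3,0,0.78],[0,0,4,0,-0.4,0,0.78],[0,0,5,0,-0.5,0,0.78],[0,0,5,0.05,-0.6,0,0.78],[0,0,5,0.05,-0.65,0,0.78],[0,0,5,0.05,-0.65,0,0.78]])

```text
t: 22.4
eef_pos: [0.565, -0.1239, 0.0945]
tool_rot: [2.796, -1.427, -0.003]
force: [-7.1, -6.2, 7.1]
opening: 0.0191
```

Run:
```python
from h import *
p=env.get_state()["eef_pos"];d=p[:2]-[.6147,-.1865];print(np.degrees(np.arctan2(d[1],d[0])),np.hypot(*d),env.get_state()["force"])
```

```text
128.47530634945454 0.07995816069680464 [-7.0753734  -6.20606306  7.14323209]
```

jog_arm(steps=[[0,0,0.5,0,-0.1,0,0.78],[0,0,1,0,-0.2,0,0.78],[0,0,2,0,-0.3,0,0.78],[0,0,2,0,-0.35,0,0.78],[0,0,2,0,-0.4,0,0.78],[0,0,2,0,-0.4,0,0.78],[0,0,2,0,-0.4,0,0.78],[0,0,2,0,-0.4,0,0.78]])

```text
t: 23.4
eef_pos: [0.5679, -0.1214, 0.0945]
tool_rot: [2.77, -1.475, -0.003]
force: [-8.3, -4.9, 7.9]
opening: 0.0195
```

Run:
```python
from h import *
p=env.get_state()["eef_pos"];d=p[:2]-[.6147,-.1865];print(np.degrees(np.arctan2(d[1],d[0])),np.hypot(*d),env.get_state()["force"])
```

```text
125.69159103948162 0.08014862974931417 [-8.2645186  -4.9050527   7.89401002]
```

jog_arm(steps=[[0,0,0.5,0,-0.1,0,0.78],[0,0,1,0,-0.2,0,0.78],[0,0,2,0.03,-0.3,0,0.78],[0,0,2,0.03,-0.4,0,0.78],[0,0,2,0.03,-0.4,0,0.78],[0,0,2,0.03,-0.4,0,0.78],[0,0,2,0.03,-0.4,0,0.78],[0,0,2,0.03,-0.4,0,0.78]])

```text
t: 24.4
eef_pos: [0.5698, -0.1201, 0.0942]
tool_rot: [2.742, -1.523, -0.007]
force: [-12.3, -6.2, 11.0]
opening: 0.0194
```

Run:
```python
from h import *
p=env.get_state()["eef_pos"];d=p[:2]-[.6147,-.1865];print(np.degrees(np.arctan2(d[1],d[0])),np.hypot(*d),env.get_state()["force"])
```

```text
124.062964803388 0.08010501369236789 [-12.29090451  -6.19488475  11.03055341]
```

Force jumped to about 14 N and the motion lagged, so the nut is at its end stop. Opening and lifting away.

jog_arm(steps=[[0,0,0,0,0.3,0,0.7],[0,0,0,0,0.3,0,0.5],[0,0,0,0,0.3,0,0.5],[0,0,0,0,0.3,-1,0.5],[0,0,0,0,0.3,-3,0.5],[0,0,0,0,0.3,-6,0.5],[0,0,0,0,0.3,-10,0.5],[0,0,0,-6,0.3,-13,0.5]])

```text
t: 25.4
eef_pos: [0.5428, -0.074, 0.2245]
tool_rot: [-2.744, 1.53, -0.006]
force: [0.0, 1.4, -0.0]
opening: 0.044
```

jog_arm(steps=[[0,0,0,-4,0,0,0.5],[0,0,0,-8,0,0,0.5],[0,0,0,-10,0,0,0.5],[0,0,0,-10,0,0,0.5],[0,0,0,-10,0,0,0.5],[0,0,0,-10,0,0,0.5],[0,0,0,-10,0,0,0.5],[0,0,0,-10,0,0,0.5]])

```text
t: 26.4
eef_pos: [0.4884, 0.0129, 0.2219]
tool_rot: [2.747, -1.523, -0.0]
force: [-0.1, 0.9, -0.2]
opening: 0.0441
```

Run:
```python
from h import *
plan()
S=env.read_camera("side");T=env.read_camera("top")
for c,n,g in(("side","tube_head",(323,194)),("side","peg",(330,200)),("top","peg",(430,225)),("top","tube_head",(466,193))):print(c,n,near(c,n,g,r=35)[0])
print([(c,proj(c,(.615,-.1865,.094)).round(1),proj(c,(.615,-.1865,.144)).round(1)) for c in K])
up=lambda I,x,y,w,h:cv2.resize(I[y:y+h,x:x+w],(400,300),interpolation=cv2.INTER_CUBIC)
cv2.imwrite("pics/m8.png",np.hstack([up(T,400,150,120,90),up(S,275,150,100,75)])[:,:,::-1])
```

```text
t 26.4 p [0.4884 0.0129 0.2219] yaw -148.01 tilt 0.02 open 0.0441 F [-0.1  0.9 -0.2]
side tube_head [322.816 196.992]
side peg [327.872 198.48 ]
top peg [427.904 220.416]
top tube_head [465.728 192.48 ]
[('side', array([322.3, 195.1]), array([322.8, 174.5])), ('top', array([465.2, 194.2]), array([473. , 188.4]))]
```

View pics/m8.png

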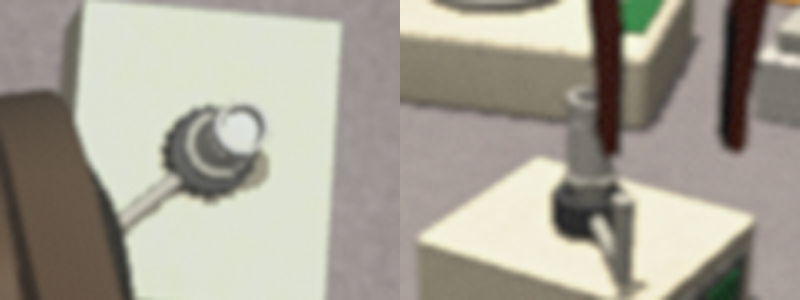

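Finger and arm partly block the view. I'll move farther away and check the tilt and peg cleanly.

jog_arm(steps=[[0,0,0,-3,1,-1,0.5],[0,0,0,-7,3,-2,0.5],[0,0,0,-11,5,-3,0.5],[0,0,0,-14,6,-4,0.5],[0,0,0,-14,6,-4,0.5],[0,0,0,-14,6,-4,0.5],[0,0,0,-14,6,-4,0.5],[0,0,0,-14,6,-4,0.5]])

```text
t: 27.7
eef_pos: [0.366, 0.0951, 0.2634]
tool_rot: [-2.743, 1.518, -0.004]
force: [0.1, 0.9, 0.3]
opening: 0.0444
```

Run:
```python
from h import *
plan()
S=env.read_camera("side");T=env.read_camera("top")
a,b=near("side","peg",(328,198))[0],near("top","peg",(428,220))[0]
print("peg",a,b)
if b is not None:
    X=ray("top",b,.12);d=X-[.6147,-.1865];print(X,np.degrees(np.arctan2(d[1],d[0])),np.hypot(*d))
print([(c,proj(c,(.615,-.1865,.094)).round(1),proj(c,(.615,-.1865,.144)).round(1)) for c in K])
up=lambda I,x,y,w,h:cv2.resize(I[y:y+h,x:x+w],(400,300),interpolation=cv2.INTER_CUBIC)
cv2.imwrite("pics/m9.png",np.vstack([np.hstack([up(T,440,170,60,45),up(S,293,160,60,45)]),np.hstack([up(T,0,0,640,480),up(S,0,0,640,480)])])[:,:,::-1])
```

```text
t 27.7 p [0.366  0.0951 0.2634] yaw -147.93 tilt 0.42 open 0.0444 F [0.1 0.9 0.3]
peg [329.472 200.496] None
[('side', array([322.3, 195.1]), array([322.8, 174.5])), ('top', array([465.2, 194.2]), array([473. , 188.4]))]
```

View pics/m9.png

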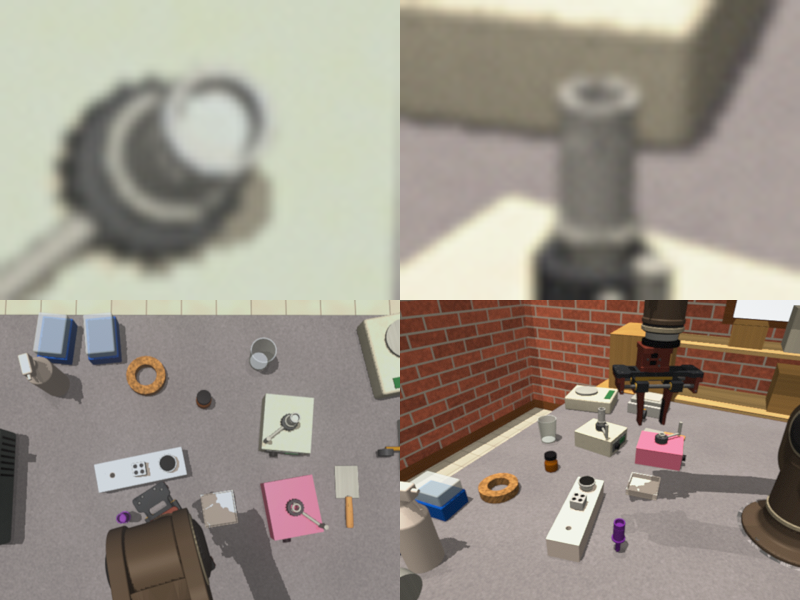

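Clean view: the rim is at side (322.7,174.5) and top (472.3,188.8), both within 1 px of an upright, seated holder. The other heads, jar and tray are in place. One check of the peg angle, then I'll hand in.

Run:
```python
from h import *
for z,p in((.12,(330.8,199.8)),(.12,(329.5,200.5))):
    X=ray("side",p,z);d=X-[.6147,-.1865];print(X,np.degrees(np.arctan2(d[1],d[0])),np.hypot(*d))
# bar direction in top image (z=.076): from mouth axis to crop(20,275)/6.667
X=ray("top",(440+25/6.667,170+265/6.667),.08);d=X-[.6147,-.1865];print(X,np.degrees(np.arctan2(d[1],d[0])))
m=near("top","mixer",(460,200),"masks_of")[1]
if m:print(cv2.minAreaRect(np.argwhere(m["region"])[:,::-1].astype(np.float32)))
```

```text
[ 0.56699906 -0.12447905] 127.56424643757629 0.07824307062912374
[ 0.56805507 -0.12020438] 125.1298329975334 0.08106083767566055
[ 0.59176431 -0.15401081] 125.22011908765225
((457.7617492675781, 202.0970458984375), (83.90596771240234, 99.32196044921875), 4.39870548248291)
```

```bash
python3 -c "
from station import env
print(env.hand_in(), env.get_state()['t'])"
```

```text
the job is handed in; nothing more can be done
the job is handed in; nothing more can be done
```

I moved the tube holder from the rack into the white mixer's collet, tightened the nut clockwise by its peg, pulled the arm well clear, and handed the job in. At the last reading the clock stood at about 28 s of the 58 s allowed.

**Last checks:**
- **Seating:** the flange met the collet face at the expected height while the nut was still loose. In the final pictures the cup's rim was within about 1 px of where an upright, fully seated holder should show in both cameras.
- **Nut:** the force at the peg rose from about 7 N to 14 N as the motion stalled, which I took as the end stop. The peg's final angle was about 125–128° from the pictures, against about 129° expected at the stop, so they agree within measuring error.
- **Other objects:** the other two heads, the jar and the tray look undisturbed, and the look-alikes were not touched.

**Not confirmed:** the force of each jaw on the shank can't be measured from here. I infer it from the nut being at its stop. In the last top view the network did not find the peg, so its angle there comes from the bar's direction and the side camera. An earlier side view seemed to show the holder leaning; that was a finger covering part of the rim, and the clear view showed it upright.

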